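# Pry the snap-fit cover of the cabinet-light box loose

### The job

The cabinet-light control box on the worktop has to be opened. Take the red-handled flat-blade tool, put its blade into the notch under the edge of the grey cover and pry until the cover snaps up and stays loose on top of the box; touch the cover only with the tool, not with the gripper. Then lay the tool back down on the glass board or the worktop, and do not knock over the jam jar or the mug.

Things in the scene. Friction and masses are not known exactly. Their poses are not given: they have to be found in the camera images.
- box: White plastic control box, 150 (x) x 110 (y) x 56 mm high, screwed to the worktop (immovable) by four feet that stand out 15 mm from its long sides. Origin: centre of its underside, z up. Walls 4 mm, hollow, closed on top by the cover. The notch is at the top of its -x end wall, in the middle; at yaw 0 that end faces the robot. Wall cabinets hang above and behind it: lift no higher than needed.
- notch (a point): Centre of the notch opening, on the outer face of the box's -x end wall, 50.5 mm above the worktop; +x points into the box. 44 mm wide (y) and 11 mm high: the sill lies 5.5 mm below this point, the underside of the seated cover 5.5 mm above it. Behind the 4 mm wall is free room for 25 mm of blade.
- cover: Loose grey snap-fit plate, 150 x 110 x 5 mm, orange bar on top by the notch. Origin: centre of its underside, axes as the box; seated 56 mm above the box's origin. Two catches hold its notch end: prying there takes 4 to 8 N until the edge is 6 mm up; it then snaps up and rests on the catches, edge about 11 mm above seated, far edge still on the wall. Raise the blade 15 mm at most.
- cover_edge (a point): Middle of the lower edge of the cover's -x (notch) end. Seated: 56 mm above the worktop, right above the notch.
- pry_tool: Flat-blade pry tool, 135 mm long, 90 g. Red handle 80 (x) x 24 (y) x 24 mm; flat steel blade 22 mm wide, 3 mm thick, standing out 55 mm from the handle's front at half its height. Origin: centre of the handle's underside; x points along the tool to the blade, z up as it lies. Grasp the handle across y. It starts on the glass worktop saver left of the box, whose top is 5.5 mm above the worktop.
- tool_grip (a point): A good place to grasp the tool: on the handle's axis, 15 mm in front of its middle, 12 mm above its underside. Same axes as the tool.
- blade_tip (a point): Middle of the blade's front edge, 95 mm in front of the tool's origin and 12 mm above its underside. Same axes as the tool.
- peeler: Vegetable peeler with a dark green handle, 170 x 25 x 18 mm, a bystander; it and the tool lie side by side on the glass worktop saver, either one to the left. Origin at the centre of its underside, long axis x.
- jam_jar: Jam jar with a red lid, 65 mm across, 86 mm high, standing loose; origin at the centre of its underside.
- mug: White mug with blue flowers, 82 mm across (114 mm with its handle), 91 mm high, standing loose; origin at the centre of its underside.

How it is judged:
By the outcome, as a careful person would: the job done as asked, in the order asked, and still so for the second after the job is handed in, with the robot touching nothing.
It also fails if it takes over 45 s, if anything falls off the work surface, if the arm or the gripper's body presses on something with over 40 N, if the wrist force passes 120 N, or if a joint passes its speed limit or range.

### The arm

A 6-joint arm with a two-finger parallel gripper is mounted at the origin on a cart in front of the work surface, level with it; the furniture and walls round the work are solid. World frame = base frame: x ahead of the robot, y to its left, z up, the work surface at z = 0. Lengths are in m, angles in rad, forces in N, time in s.
With the tool pointing down it reaches from about 0.3 to 0.875 m from the base axis. Payload 6.4 kg.
Tool frame: the origin (TCP) lies midway between the tips of the shut fingers; the grasp point (between the pads) lies 19 mm behind it; x points along the fingers, z is the direction in which the jaws open and shut, and the axes are right-handed (so a half turn about x gives the same grasp; the last joint's range is limited). The gripper opens to 88 mm and grips with 3 to 60 N. Pads are 18 mm wide; open, the fingers measure 123 mm over their backs; the gripper's body (75 mm by 187 mm) begins 45 mm behind the grasp point.
Start: joints at [-1.377, 0.181, 1.607, -0, 1.354, -0.206], TCP at [0.224, -0.53, 0.239] pointing down, gripper open.
Joint ranges: [-2.99, 2.99], [-0.89, 2.07], [0.3, 2.58], [-1.14, 4.28], [0, 2.63], [-3.12, 3.12]. Speed limits (rad/s): [2.57, 2.57, 3.01, 3.14, 3.14, 3.14].

### API

Orientations are given as a unit quaternion [x, y, z, w].
In Python, from station import observe, capture, get_calibration, finish_job gives the robot as it stands.
- The arm moves only by the shell command python3 -m pendant 'ROWS' [FORCE]. ROWS is JSON, a list of rows, each an object with "offset": the shift along the tool's x, y, z in units of 400 mm (1.0 is 400 mm), a list of three; "rot": the turn, a rotation vector about the tool's x, y, z in units of 2 rad (1.0 is 2 rad), a list of three; "jaw": the closure, from 0 (fully open) to 1 (shut). In form: [{"offset": [x, y, z], "rot": [rx, ry, rz], "jaw": jaw}, ...]. A call has 1 to 20 rows; each row shifts and turns the commanded pose from where the row before left it, along the tool's axes as they then stand; what a row does not reach is not made up. A row lasts 1/8 s, in which the tool goes at most 62.5 mm and 10.7 degrees, less where a joint would pass 70% of its speed; a pose out of reach is approached as far as the arm can. A call with a number of a shift or a turn outside -1 to 1 is refused whole. A call with a gripper value outside its range is refused whole. The fingers move at their own pace and stop on an object; FORCE is the grip in N (left out, the last holds). Time passes only in rows, so rows that do not move let the fingers close. It gives the time, the measured TCP pose, the force and the opening at its end, in the units of the state.
- observe(): the state, without advancing time (a new reading comes with each control period).
- capture(name): name is "scene" or "side" or "wrist"; returns (picture, depth): 384x512x3 uint8, blue, green, red; 384x512 float32, m along the optical axis (not along the pixel's ray), 0 where there is no reading.
- get_calibration(name): a dict with "K" (3x3 intrinsics, pixels), "rvec" (rotation vector, rad) and "tvec" (3), from world to camera coordinates, as OpenCV has them; the wrist camera has in their place "T_tool_cam" (4x4, takes a point from camera to tool coordinates, whose origin is the TCP and whose axes are the tool frame's). Camera axes: x right, y down, z forward; pixel columns grow to the right and rows downward; lengths in m; the calibration is good to about 2 mm. A picture is of the moment at which its call begins: read the wrist's pose just before it. get_calibration takes no time and is no camera call.
- finish_job(): hands the job in, once; it reports no verdict.
The state is a dict: "clock": time; "qpos": joint angles; "qd": joint speeds; "effort": joint torques, N m; "eef_pos": TCP position; "orientation": TCP orientation; "contact_force": force on the tool from outside, world axes, zero at the start; "ft_torque": the same for the moment, N m; "width": finger opening in m.
Only numpy, scipy, OpenCV 4.12 (cv2) and the standard library are available. Lean on these libraries where they do the work, as an engineer would, in place of code of your own. Each camera call takes 0.05 s, during which the arm holds its last target. There are 200 camera calls.

## Working session

There is one attempt and no reset: what is moved stays moved. The work goes in short steps, Python scripts to look and compute and a shell command to move; the robot and the scene stay as the last step left them, time stands still between calls to the robot, and variables do not carry over. Pictures are saved under pics/ and viewed, about 8 in all and at most 12, crops included, and the job is handed in when it is done.

```bash
mkdir -p pics; ls
python3 - <<'E'
from station import *
import cv2,numpy as np
s=observe();print({k:np.round(v,3).tolist() for k,v in s.items()})
for n in("scene","side"):
    p,d=capture(n);cv2.imwrite(f"pics/{n}0.png",p);np.save(f"pics/{n}0.npy",d)
    c=get_calibration(n);R=cv2.Rodrigues(np.array(c["rvec"],float))[0];print(n,np.round(-R.T@np.array(c["tvec"]).ravel(),3),np.round(R[2],2),np.round(c["K"],1).tolist())
print(np.round(get_calibration("wrist")["T_tool_cam"],3))
a=cv2.imread("pics/scene0.png")
E
```

```text
pics
{'clock': 0.0, 'qpos': [-1.377, 0.182, 1.608, 0.0, 1.354, -0.206], 'qd': [0.001, -0.002, 0.001, 0.001, 0.0, -0.001], 'effort': [-0.001, -43.387, -34.185, 0.07, 0.039, -0.0], 'eef_pos': [0.224, -0.529, 0.238], 'orientation': [0.391, 0.59, -0.39, 0.589], 'contact_force': [-0.591, -0.761, -0.324], 'ft_torque': [-0.009, 0.007, -0.019], 'width': 0.088}
scene [-0.135  0.794  0.855] [ 0.52 -0.62 -0.59] [[475.6, 0.0, 260.7], [0.0, 475.6, 196.4], [0.0, 0.0, 1.0]]
side [0.282 1.047 0.579] [ 0.22 -0.87 -0.43] [[433.7, 0.0, 251.8], [0.0, 433.7, 192.1], [0.0, 0.0, 1.0]]
[[ 0.001 -0.29   0.957 -0.147]
 [ 0.    -0.957 -0.29   0.076]
 [ 1.     0.001 -0.001 -0.   ]
 [ 0.     0.     0.     1.   ]]
```

View pics/scene0.png

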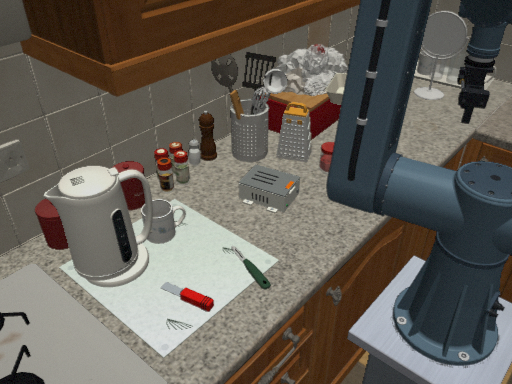

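View pics/side0.png

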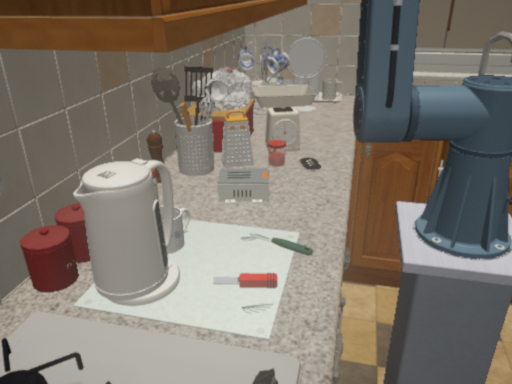

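The scene view shows the tool (red handle about (198,299), blade to about (163,287)), the peeler at (250,268), the box at (269,188) with its orange bar at (291,184), the mug at (160,220) and the jar at (328,155). The side view shows the tool at (250,281), box at (245,184) and orange bar at (265,174).

```bash
cat > h.py <<'E'
import cv2,numpy as np
from scipy.spatial.transform import Rotation as Ro
from station import *
def cam(n,s=None):
    c=get_calibration(n);K=np.array(c["K"],float)
    if n=="wrist":
        T=np.array(c["T_tool_cam"]);s=s or observe();R=Ro.from_quat(s["orientation"]).as_matrix()
        return K,R@T[:3,:3],R@T[:3,3]+np.array(s["eef_pos"])
    R=cv2.Rodrigues(np.array(c["rvec"],float))[0];return K,R.T,-R.T@np.array(c["tvec"],float).ravel()
def cloud(C,d):
    K,R,t=C;v,u=np.indices(d.shape);r=np.stack([(u-K[0,2])/K[0,0],(v-K[1,2])/K[1,1],np.ones(d.shape)],-1)
    return (r*d[...,None])@R.T+t
def ray(C,uv,z):
    K,R,t=C;uv=np.atleast_2d(uv).astype(float);r=np.c_[(uv[:,0]-K[0,2])/K[0,0],(uv[:,1]-K[1,2])/K[1,1],np.ones(len(uv))]@R.T
    return t+r*((z-t[2])/r[:,2])[:,None]
def rect(P):
    (c,s,a)=cv2.minAreaRect((P[:,:2]*1000).astype(np.float32));return np.round(c,1),np.round(s,1),round(a,1)
E
python3 - <<'E'
from h import *
for n in("scene","side"):
    p=cv2.imread(f"pics/{n}0.png");d=np.load(f"pics/{n}0.npy");C=cam(n);W=cloud(C,d);h=cv2.cvtColor(p,cv2.COLOR_BGR2HSV)
    H,S,V=[h[...,i].astype(int) for i in range(3)];ok=d>0
    red=((H<6)|(H>174))&(S>150)&(V>90)&ok
    win={"scene":(150,270,225,320),"side":(205,265,290,300)}[n]
    def sub(m,w):
        o=np.zeros_like(m);o[w[1]:w[3],w[0]:w[2]]=m[w[1]:w[3],w[0]:w[2]];return o
    m=sub(red,win);P=W[m];print(n,"red",len(P),np.round(P.mean(0),4),"zpct",np.round(np.percentile(P[:,2],[5,50,95]),4))
    top=P[P[:,2]>.025]; print(" top",len(top),rect(top), np.round(top.mean(0),4))
    # steel blade: gray bright above board by ~16mm
    w2={"scene":(150,275,190,305),"side":(200,270,245,292)}[n]
    m2=sub(ok&(W[...,2]>.0115)&(W[...,2]<.024)&(S<90),w2);P=W[m2];print(" blade",len(P), rect(P) if len(P)>3 else '',np.round(np.median(P,0),4))
    w3={"scene":(225,155,310,220),"side":(205,155,285,210)}[n]
    m3=sub(ok&(abs(W[...,2]-.062)<.006),w3);P=W[m3];print(" cover",len(P),rect(P),np.round(P.mean(0),4),np.round(np.median(P[:,2]),4))
    org=(H>5)&(H<18)&(S>140)&(V>140)&ok;P=W[sub(org,w3)];print(" orange",len(P),np.round(P.mean(0),4))
    g=(H>40)&(H<95)&(S>90)&(V<140)&ok;w4={"scene":(215,235,280,295),"side":(235,230,320,260)}[n];P=W[sub(g,w4)];print(" peeler",len(P),rect(P),np.round(P.mean(0),4))
    for nm,w in(("mug",{"scene":(140,198,190,243),"side":(165,205,195,255)}[n]),("jar",{"scene":(315,140,336,175),"side":(266,140,290,166)}[n])):
        P=W[sub(ok&(W[...,2]>.075)&(W[...,2]<.1),w)];print("",nm,len(P),rect(P) if len(P)>3 else '')
    q=sub(ok,(200,170,300,330));
    b=W[(q)&(abs(W[...,2])<.012)];print(" table z",np.round(np.median(b[:,2]),4))
E
```

```text
scene red 357 [0.4499 0.3286 0.0276] zpct [0.016  0.0295 0.0324]
 top 283 (array([450.1, 325.3]), array([78.5, 26. ]), 13.9) [0.4501 0.3268 0.0298]
 blade 162 (array([513.6, 339.6]), array([65.3, 23.9]), 10.8) [0.5189 0.3416 0.0195]
 cover 1140 (array([ 598.5, -111. ]), array([151.2, 115. ]), 13.1) [ 0.595  -0.1074  0.0618] 0.062
 orange 33 [ 0.5365 -0.1276  0.0622]
 peeler 153 (array([404.3, 170.7]), array([ 20.8, 102.3]), 70.6) [0.399  0.174  0.0201]
 mug 470 (array([699.5, 229. ]), array([ 82. , 130.8]), 1.2)
 jar 134 (array([ 554.8, -345.6]), array([38.3, 65.8]), 29.1)
 table z 0.0019
side red 110 [0.4586 0.3285 0.0283] zpct [0.0266 0.0284 0.0298]
 top 110 (array([453.6, 327.1]), array([71.2, 15.3]), 15.9) [0.4586 0.3285 0.0283]
 blade 191 (array([518.8, 340.7]), array([57.7, 25.6]), 14.4) [0.5192 0.3415 0.0177]
 cover 779 (array([ 634.4, -168.8]), array([171.1, 275.9]), 29.1) [ 0.6036 -0.1086  0.0598] 0.0598
 orange 15 [ 0.5382 -0.131   0.0606]
 peeler 0 (array([0., 0.]), array([0., 0.]), 0.0) [nan nan nan]
 mug 252 (array([670.8, 268.2]), array([ 33.6, 200. ]), 7.9)
 jar 132 (array([ 545.8, -350.9]), array([64. , 61.2]), 86.7)
 table z 0.0033<stdin>:17: RuntimeWarning: Mean of empty slice.
  ret = um.true_divide(
```

```bash
cat >> h.py <<'E'
def goal(p,yaw,flip=0,s=None):
    """rows totals: yaw turn about tool x first, then offsets (tool axes after turn). jaw axis z across yaw."""
    s=s or observe();R0=Ro.from_quat(s["orientation"]).as_matrix()
    z=np.array([-np.sin(yaw),np.cos(yaw),0])*(-1 if flip else 1);x=np.array([0,0,-1.]);R1=np.c_[x,np.cross(z,x),z]
    rv=Ro.from_matrix(R0.T@R1).as_rotvec();d=R1.T@(np.array(p)-np.array(s["eef_pos"]))
    print("flip",flip,"rot units",np.round(rv/2,4),"offset units",np.round(d/.4,4),"yaxis",np.round(R1[:,1],2))
E
python3 -c "
from h import *
s=observe();print(np.round(Ro.from_quat(s['orientation']).as_matrix(),3))
for f in(0,1):goal([.46,.328,.18],np.radians(13.5),f)"
```

```text
[[-0.     0.921  0.389]
 [ 0.002  0.389 -0.921]
 [-1.     0.    -0.002]]
flip 0 rot units [-1.4887e+00  1.0000e-04 -1.2000e-03] offset units [ 0.1447 -1.0747  1.9458] yaxis [-0.97 -0.23 -0.  ]
flip 1 rot units [ 0.0821 -0.0008 -0.0001] offset units [ 0.1447  1.0747 -1.9458] yaxis [0.97 0.23 0.  ]
```

```bash
python3 -m pendant '[{"offset":[0,0,0],"rot":[0.0821,0,0],"jaw":0},{"offset":[0.008,0.0597,-0.1081],"rot":[0,0,0],"jaw":0},{"offset":[0.008,0.0597,-0.1081],"rot":[0,0,0],"jaw":0},{"offset":[0.008,0.0597,-0.1081],"rot":[0,0,0],"jaw":0},{"offset":[0.008,0.0597,-0.1081],"rot":[0,0,0],"jaw":0},{"offset":[0.008,0.0597,-0.1081],"rot":[0,0,0],"jaw":0},{"offset":[0.008,0.0597,-0.1081],"rot":[0,0,0],"jaw":0},{"offset":[0.008,0.0597,-0.1081],"rot":[0,0,0],"jaw":0},{"offset":[0.008,0.0597,-0.1081],"rot":[0,0,0],"jaw":0},{"offset":[0.008,0.0597,-0.1081],"rot":[0,0,0],"jaw":0},{"offset":[0.008,0.0597,-0.1081],"rot":[0,0,0],"jaw":0},{"offset":[0.008,0.0597,-0.1081],"rot":[0,0,0],"jaw":0},{"offset":[0.008,0.0597,-0.1081],"rot":[0,0,0],"jaw":0},{"offset":[0.008,0.0597,-0.1081],"rot":[0,0,0],"jaw":0},{"offset":[0.008,0.0597,-0.1081],"rot":[0,0,0],"jaw":0},{"offset":[0.008,0.0597,-0.1081],"rot":[0,0,0],"jaw":0},{"offset":[0.008,0.0597,-0.1081],"rot":[0,0,0],"jaw":0},{"offset":[0.008,0.0597,-0.1081],"rot":[0,0,0],"jaw":0},{"offset":[0.008,0.0597,-0.1081],"rot":[0,0,0],"jaw":0},{"offset":[0,0,0],"rot":[0,0,0],"jaw":0}]' 60
python3 - <<'E'
from h import *
s=observe();C=cam("wrist",s);p,d=capture("wrist");cv2.imwrite("pics/w1.png",p);np.save("pics/w1.npy",d);W=cloud(C,d)
print(np.round(s["qpos"],3),np.round(s["eef_pos"],4))
h=cv2.cvtColor(p,cv2.COLOR_BGR2HSV);H,S,V=[h[...,i].astype(int) for i in range(3)]
m=((H<6)|(H>174))&(S>150)&(V>60)&(d>0);P=W[m]
print(len(P),np.round(np.percentile(P[:,2],[5,50,95]),4));t=P[P[:,2]>.024];print(rect(t),np.round(t.mean(0),4))
E
```

```text
clock: 2.6
eef_pos: [0.4598, 0.3298, 0.18]
orientation: [0.437, 0.556, -0.437, 0.556]
contact_force: [-0.2, 0.4, -0.5]
width: 0.0881
[0.412 0.22  1.685 0.    1.238 1.744] [0.4598 0.3298 0.18  ]
1880 [0.0283 0.0299 0.0311]
(array([454.7, 325.8]), array([78.3, 21.9]), 12.6) [0.4569 0.3263 0.0298]
```

View pics/w1.png

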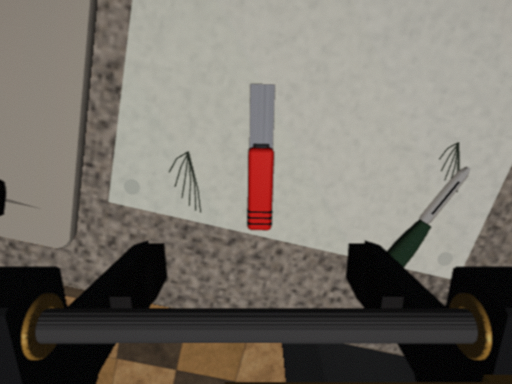

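The wrist view shows the handle from (260,148) to (259,229) and the blade tip at (262,84). The tool is lined up between the fingers, and the peeler is clear at (425,225).

Run:
```python
from h import *
s=observe();C=cam("wrist",s)
tip=ray(C,[[249.5,83.5],[275,83.5]],.019);print("tip",np.round(tip,4))
hd=ray(C,[[260.5,148],[259.5,230]],.0295);print("handle ends",np.round(hd,4))
m=tip.mean(0)-hd[1];print(np.degrees(np.arctan2(m[1],m[0])),np.hypot(*m[:2]))
yaw=np.radians(12.7);g=np.array([.4535,.3257])+.024*np.array([np.cos(yaw),np.sin(yaw)]);print(g)
goal([*g,.0175-.019+.005],yaw,1)
```

```text
tip [[0.5436 0.3554 0.019 ]
 [0.5489 0.3337 0.019 ]]
handle ends [[0.4926 0.333  0.0295]
 [0.4159 0.315  0.0295]]
12.756207287236231 0.13367974909846717
[0.47691283 0.33097631]
flip 1 rot units [0.0082 0.0003 0.001 ] offset units [0.4414 0.0442 0.003 ] yaxis [0.98 0.22 0.  ]
```

```bash
python3 -m pendant '[{"offset":[0.04,0.044,0.003],"rot":[0.008,0,0.001],"jaw":0},{"offset":[0.1,0,0],"rot":[0,0,0],"jaw":0},{"offset":[0.1,0,0],"rot":[0,0,0],"jaw":0},{"offset":[0.1,0,0],"rot":[0,0,0],"jaw":0},{"offset":[0.06,0,0],"rot":[0,0,0],"jaw":0},{"offset":[0.034,0,0],"rot":[0,0,0],"jaw":0},{"offset":[0,0,0],"rot":[0,0,0],"jaw":0}]' 60; python3 -m pendant '[{"offset":[0,0,0],"rot":[0,0,0],"jaw":1},{"offset":[0,0,0],"rot":[0,0,0],"jaw":1},{"offset":[0,0,0],"rot":[0,0,0],"jaw":1},{"offset":[0,0,0],"rot":[0,0,0],"jaw":1},{"offset":[0,0,0],"rot":[0,0,0],"jaw":1},{"offset":[0,0,0],"rot":[0,0,0],"jaw":1}]' 60
```

```text
clock: 3.52
eef_pos: [0.478, 0.3297, 0.0076]
orientation: [0.443, 0.551, -0.442, 0.552]
contact_force: [0.2, -0.2, 0.9]
width: 0.0881
clock: 4.28
eef_pos: [0.4778, 0.3305, 0.0075]
orientation: [0.443, 0.551, -0.442, 0.552]
contact_force: [0.5, 0.1, -0.6]
width: 0.0301
```

```bash
python3 -m pendant '[{"offset":[0,0,0],"rot":[0,0,0],"jaw":1},{"offset":[0,0,0],"rot":[0,0,0],"jaw":1},{"offset":[0,0,0],"rot":[0,0,0],"jaw":1},{"offset":[0,0,0],"rot":[0,0,0],"jaw":1}]'; python3 -m pendant '[{"offset":[-0.05,0,0],"rot":[0,0,0],"jaw":1},{"offset":[-0.08,0,0],"rot":[0,0,0],"jaw":1},{"offset":[-0.02,0,0],"rot":[0,0,0],"jaw":1},{"offset":[0,0,0],"rot":[0,0,0],"jaw":1}]'
python3 - <<'E'
from h import *
s=observe();C=cam("wrist",s);p,d=capture("wrist");cv2.imwrite("pics/w2.png",p);np.save("pics/w2.npy",d);print(s["width"],np.round(s["eef_pos"],4))
E
```

```text
clock: 4.78
eef_pos: [0.4778, 0.3305, 0.0075]
orientation: [0.443, 0.551, -0.442, 0.552]
contact_force: [0.0, 0.1, 0.1]
width: 0.0235
clock: 5.28
eef_pos: [0.4782, 0.3307, 0.0685]
orientation: [0.443, 0.551, -0.441, 0.553]
contact_force: [-0.1, 0.2, -0.9]
width: 0.0236
0.023610824948647795 [0.4782 0.3307 0.0685]
```

View pics/w2.png

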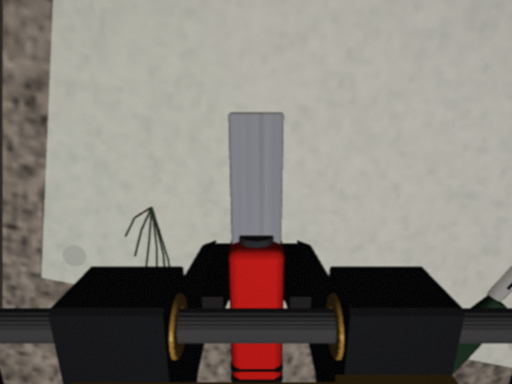

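The tool is held with the blade straight ahead, tip at about (256,113). Next I'll work out the blade's slope and tip in the tool frame.

Run:
```python
from h import *
s=observe();T=np.array(get_calibration("wrist")["T_tool_cam"]);K=np.array(get_calibration("wrist")["K"]);d=np.load("pics/w2.npy")
W=cloud((K,T[:3,:3],T[:3,3]),d)
for v in(118,150,190,225):print(v,np.round(np.median(W[v-2:v+3,240:272].reshape(-1,3),0),4))
print("tip edges",np.round(W[116,[232,280]],4))
# box refine, side&scene: cover edges by fitted rays later; check notch approach pose
for yaw in(12,13,14):
    y=np.radians(yaw);n=np.array([.5985,-.1105])-.075*np.array([np.cos(y),np.sin(y)]);print(yaw,n)
# orange-bar direction and cover corners from scene picture
p=cv2.imread("pics/scene0.png");D=np.load("pics/scene0.npy");C=cam("scene");Wd=cloud(C,D)
m=np.zeros(D.shape,np.uint8);m[155:220,225:310]=(abs(Wd[155:220,225:310,2]-.062)<.004)*255
P=Wd[m>0];print(rect(P))
c=max(cv2.findContours(m,cv2.RETR_EXTERNAL,cv2.CHAIN_APPROX_NONE)[0],key=len);q=cv2.approxPolyDP(c,5,True)[:,0];print(q.tolist());print(np.round(ray(C,q,.061),4))
```

```text
118 [-0.012   0.0684 -0.0007]
150 [-0.0121  0.0558 -0.0009]
190 [-0.012   0.039  -0.0009]
225 [-0.0121  0.0233 -0.0009]
tip edges [[-0.0121  0.0692 -0.0101]
 [-0.0127  0.0692  0.0087]]
12 [ 0.52513893 -0.12609338]
13 [ 0.52542225 -0.12737133]
14 [ 0.52572782 -0.12864414]
(array([ 598.8, -111.1]), array([151. , 114.4]), 13.3)
[[239, 182], [284, 196], [299, 177], [255, 165]]
[[ 0.6564 -0.0425  0.061 ]
 [ 0.5136 -0.0747  0.061 ]
 [ 0.5392 -0.1795  0.061 ]
 [ 0.6818 -0.1432  0.061 ]]
```

```bash
python3 -c "
from h import *
goal([.418,-.1535,.0685],np.radians(13.4),1)"
```

```text
flip 1 rot units [-0.0071  0.     -0.001 ] offset units [-0.0027 -0.4251  1.1423] yaxis [0.97 0.23 0.  ]
```

```bash
python3 -m pendant '[{"offset":[0,0,0],"rot":[-0.007,0,0],"jaw":1},{"offset":[0,-0.02,0.05],"rot":[0,0,0],"jaw":1},{"offset":[0,-0.04,0.107],"rot":[0,0,0],"jaw":1},{"offset":[0,-0.04,0.107],"rot":[0,0,0],"jaw":1},{"offset":[0,-0.04,0.107],"rot":[0,0,0],"jaw":1},{"offset":[0,-0.04,0.107],"rot":[0,0,0],"jaw":1},{"offset":[0,-0.04,0.107],"rot":[0,0,0],"jaw":1},{"offset":[0,-0.04,0.107],"rot":[0,0,0],"jaw":1},{"offset":[0,-0.04,0.107],"rot":[0,0,0],"jaw":1},{"offset":[0,-0.04,0.107],"rot":[0,0,0],"jaw":1},{"offset":[0,-0.04,0.107],"rot":[0,0,0],"jaw":1},{"offset":[0,-0.04,0.107],"rot":[0,0,0],"jaw":1},{"offset":[0,-0.005,0.022],"rot":[0,0,0],"jaw":1},{"offset":[0.03,0,0],"rot":[0,0,0],"jaw":1},{"offset":[0.041,0,0],"rot":[0,0,0],"jaw":1},{"offset":[0,0,0],"rot":[0,0,0],"jaw":1},{"offset":[0,0,0],"rot":[0,0,0],"jaw":1}]'
python3 - <<'E'
from h import *
s=observe();C=cam("wrist",s);p,d=capture("wrist");W=cloud(C,d)
q,e=capture("side");X=cv2.resize(q[140:230,200:300],(800,720),interpolation=cv2.INTER_CUBIC)[:600]
cv2.imwrite("pics/w3.png",p);cv2.imwrite("pics/s3.png",X);np.save("pics/w3.npy",d)
c=abs(W[...,2]-.061)<.006;P=W[c&(d>0)];print(len(P),np.median(P[:,2]),rect(P))
h=cv2.cvtColor(p,cv2.COLOR_BGR2HSV);o=(h[...,0]>5)&(h[...,0]<20)&(h[...,1]>140)&(h[...,2]>120)&(abs(W[...,2]-.063)<.01);P=W[o]
print("orange",len(P),P.mean(0) if len(P) else '',rect(P) if len(P)>3 else '')
print(s["eef_pos"],np.degrees(Ro.from_quat(s["orientation"]).as_matrix()[:2,1]/57.3))
E
```

```text
clock: 7.45
eef_pos: [0.418, -0.1522, 0.0385]
orientation: [0.438, 0.555, -0.437, 0.555]
contact_force: [-0.1, -0.0, 0.3]
width: 0.0235
6885 0.06084367929327111 (array([ 404.3, -161.6]), array([71.8, 53.1]), 27.1)
orange 0  
[ 0.41803617 -0.15216871  0.03852044] [0.97242226 0.23290687]
```

View pics/w3.png

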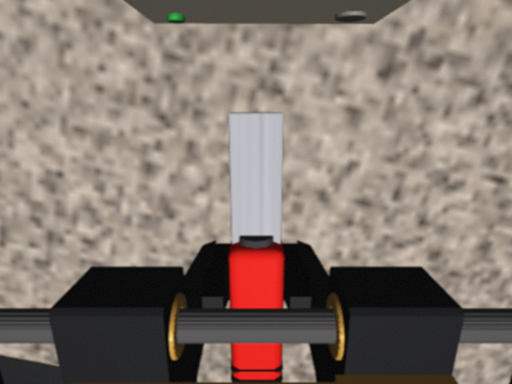

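View pics/s3.png

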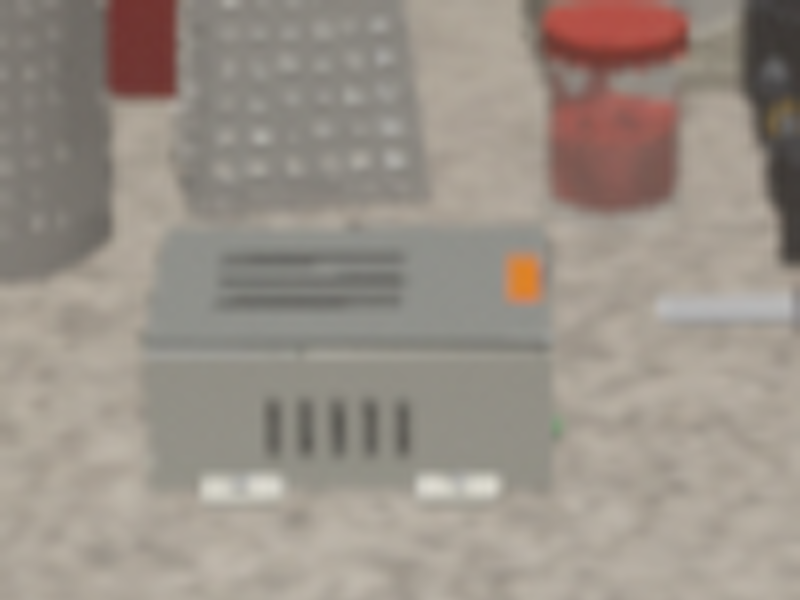

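The wrist view shows the end wall's foot square to the blade, at row 23 from u about 155 to 377. The tip is at (256,113). In the side crop the level blade points at the notch end, with the orange bar at (523,278).

Run:
```python
from h import *
s=observe();C=cam("wrist",s);g=cv2.imread("pics/w3.png").astype(int);d=np.load("pics/w3.npy")
r=ray(C,[[155,23.5],[377,23.5]],0.);print(np.round(r,4),np.hypot(*(r[1]-r[0])[:2]))
mid=r.mean(0);R=Ro.from_quat(s["orientation"]).as_matrix();L=R.T@(mid-np.array(s["eef_pos"]));print("wall foot mid in tool",np.round(L,4))
n=np.array([.525,-.128,.0505]);print("scene notch in tool",np.round(R.T@(n-np.array(s["eef_pos"])),4))
W=cloud(C,d);print(np.round(W[[3,10,18,22,26],260],4))
```

```text
[[ 0.5155 -0.0765  0.    ]
 [ 0.5416 -0.1854  0.    ]] 0.111995708285266
wall foot mid in tool [0.0394 0.112  0.0043]
scene notch in tool [-0.0111  0.1094  0.0006]
[[ 0.5275 -0.1277  0.038 ]
 [ 0.5278 -0.1278  0.0264]
 [ 0.5276 -0.128   0.0129]
 [ 0.5278 -0.128   0.0037]
 [ 0.5265 -0.1283  0.0011]]
```

```bash
python3 -m pendant '[{"offset":[-0.004,0,0.005],"rot":[0,0,0],"jaw":1},{"offset":[0,0.04,0],"rot":[0,0,0],"jaw":1},{"offset":[0,0.04,0],"rot":[0,0,0],"jaw":1},{"offset":[0,0.02,0],"rot":[0,0,0],"jaw":1},{"offset":[0,0.015,0],"rot":[0,0,0],"jaw":1},{"offset":[0,0,0],"rot":[0,0,0],"jaw":1}]'; python3 -m pendant '[{"offset":[0,0.015,0],"rot":[0,0,0],"jaw":1},{"offset":[0,0.015,0],"rot":[0,0,0],"jaw":1},{"offset":[0,0.01,0],"rot":[0,0,0],"jaw":1},{"offset":[0,0,0],"rot":[0,0,0],"jaw":1}]'
python3 - <<'E'
from h import *
q,e=capture("side");X=cv2.resize(q[150:210,210:290],(800,600),interpolation=cv2.INTER_CUBIC)
cv2.imwrite("pics/s4.png",X)
E
```

```text
clock: 8.3
eef_pos: [0.4635, -0.1443, 0.0403]
orientation: [0.439, 0.555, -0.438, 0.555]
contact_force: [0.2, 0.2, -1.2]
width: 0.0231
clock: 8.8
eef_pos: [0.4792, -0.1408, 0.0406]
orientation: [0.439, 0.554, -0.438, 0.555]
contact_force: [-1.1, -0.6, -0.8]
width: 0.0236
```

View pics/s4.png

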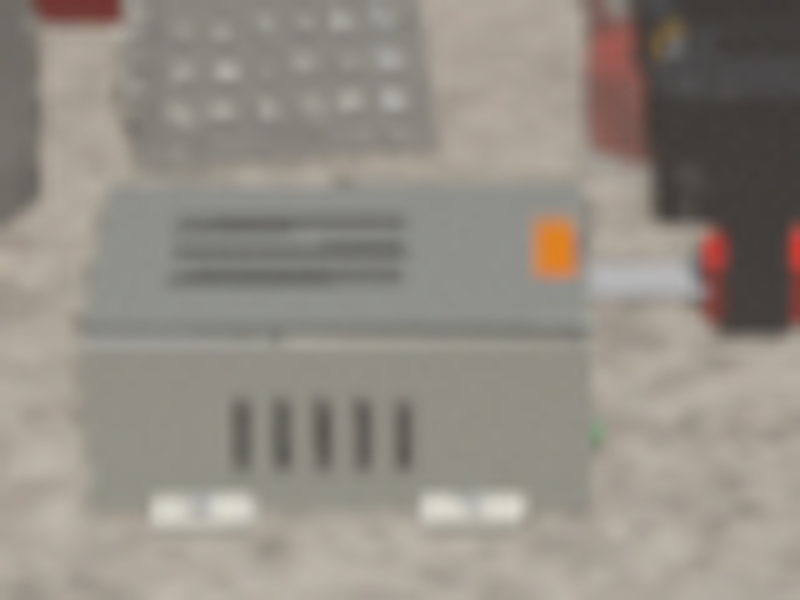

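The blade has gone under the cover edge at (585,280) with almost no force, about 20 mm in. Now I'll pry.

```bash
python3 -m pendant '[{"offset":[-0.005,0,0],"rot":[0,0,0],"jaw":1},{"offset":[-0.005,0,0],"rot":[0,0,0],"jaw":1},{"offset":[-0.004,0,0],"rot":[0,0,0],"jaw":1},{"offset":[0,0,0],"rot":[0,0,0],"jaw":1}]'; python3 -m pendant '[{"offset":[-0.004,0,0],"rot":[0,0,0],"jaw":1},{"offset":[-0.004,0,0],"rot":[0,0,0],"jaw":1},{"offset":[0,0,0],"rot":[0,0,0],"jaw":1}]';python3 -m pendant '[{"offset":[-0.004,0,0],"rot":[0,0,0],"jaw":1},{"offset":[-0.002,0,0],"rot":[0,0,0],"jaw":1},{"offset":[0,0,0],"rot":[0,0,0],"jaw":1}]'
cat > c.py <<'E'
from h import *
import sys
C=cam("scene");p,d=capture("scene");W=cloud(C,d)
c,si=np.array([.599,-.1115]),np.radians(13.4);u=np.array([np.cos(si),np.sin(si)]);v=np.array([-u[1],u[0]])
D=W[...,:2]-c;a=D@u;b=D@v
for x in(-.07,-.04,-.02,0,.02,.05,.07):
    z=W[...,2][(abs(a-x)<.008)&(abs(b)<.045)&(W[...,2]>.05)&(W[...,2]<.095)];print(x,len(z),np.round(np.median(z),4))
cv2.imwrite(sys.argv[1],cv2.resize(p[150:225,220:320],(800,600),interpolation=cv2.INTER_CUBIC))
E
python3 c.py pics/p5.png
```

```text
clock: 9.35
eef_pos: [0.4786, -0.1407, 0.0459]
orientation: [0.439, 0.555, -0.438, 0.555]
contact_force: [1.1, -0.6, -4.0]
width: 0.0234
clock: 9.72
eef_pos: [0.4788, -0.141, 0.0496]
orientation: [0.439, 0.554, -0.438, 0.555]
contact_force: [-1.6, -0.4, -2.4]
width: 0.0234
clock: 10.1
eef_pos: [0.4793, -0.1411, 0.0522]
orientation: [0.439, 0.554, -0.438, 0.556]
contact_force: [0.1, 0.2, -1.5]
width: 0.0237
-0.07 34 0.0677
-0.04 78 0.071
-0.02 91 0.0697
0 89 0.0681
0.02 89 0.0667
0.05 79 0.0645
0.07 66 0.0627
```

The cover's height profile rises from 62.7 mm at the far edge to 71 mm near the notch, and the force has fallen. That is a lift of about 11 mm at the edge, so it has snapped. Next: lower the blade, withdraw and verify.

```bash
python3 -m pendant '[{"offset":[0.007,0,0],"rot":[0,0,0],"jaw":1},{"offset":[0.007,0,0],"rot":[0,0,0],"jaw":1},{"offset":[0,0,0],"rot":[0,0,0],"jaw":1}]'; python3 -m pendant '[{"offset":[0,-0.03,0],"rot":[0,0,0],"jaw":1},{"offset":[0,-0.06,0],"rot":[0,0,0],"jaw":1},{"offset":[0,-0.06,0],"rot":[0,0,0],"jaw":1},{"offset":[0,-0.05,0],"rot":[0,0,0],"jaw":1},{"offset":[0,0,0],"rot":[0,0,0],"jaw":1}]'
python3 c.py pics/p6.png; python3 -c "
from h import *
cv2.imwrite('pics/s6.png',cv2.resize(capture('side')[0][150:210,210:290],(800,600),interpolation=cv2.INTER_CUBIC))
s=observe();print(s['eef_pos'],s['width'])
for t in((.478,.3305),(.478,.30),(.44,.33)):goal([*t,.07],np.radians(12.7),1)"
```

```text
clock: 10.52
eef_pos: [0.4786, -0.1407, 0.0457]
orientation: [0.439, 0.555, -0.438, 0.555]
contact_force: [0.9, 0.6, -1.3]
width: 0.0236
clock: 11.15
eef_pos: [0.3996, -0.1593, 0.0458]
orientation: [0.439, 0.554, -0.438, 0.555]
contact_force: [0.8, -0.0, -0.4]
width: 0.0238
-0.07 118 0.0731
-0.04 100 0.0714
-0.02 93 0.0695
0 90 0.0684
0.02 87 0.0667
0.05 83 0.0639
0.07 68 0.0622
[ 0.40129112 -0.15967747  0.04622984] 0.023638581711572213
flip 1 rot units [ 0.0056  0.0003 -0.0014] offset units [-0.0594  0.4565 -1.1533] yaxis [0.98 0.22 0.  ]
flip 1 rot units [ 0.0056  0.0003 -0.0014] offset units [-0.0594  0.4397 -1.0789] yaxis [0.98 0.22 0.  ]
flip 1 rot units [ 0.0056  0.0003 -0.0014] offset units [-0.0594  0.3635 -1.173 ] yaxis [0.98 0.22 0.  ]
```

View pics/s6.png

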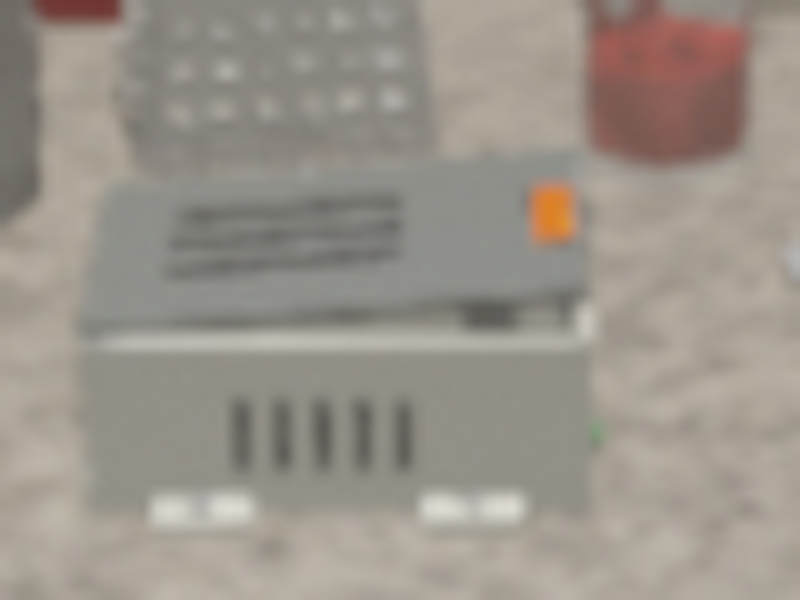

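The cover's notch edge at (560,290) is up with a gap beneath it. It rests tilted after the blade has left. Now I'll carry the tool back to its empty spot on the board.

```bash
python3 -m pendant '[{"offset":[-0.059,0,0],"rot":[0.0056,0,-0.0014],"jaw":1},{"offset":[0,0.02,-0.053],"rot":[0,0,0],"jaw":1},{"offset":[0,0.042,-0.105],"rot":[0,0,0],"jaw":1},{"offset":[0,0.042,-0.105],"rot":[0,0,0],"jaw":1},{"offset":[0,0.042,-0.105],"rot":[0,0,0],"jaw":1},{"offset":[0,0.042,-0.105],"rot":[0,0,0],"jaw":1},{"offset":[0,0.042,-0.105],"rot":[0,0,0],"jaw":1},{"offset":[0,0.042,-0.105],"rot":[0,0,0],"jaw":1},{"offset":[0,0.042,-0.105],"rot":[0,0,0],"jaw":1},{"offset":[0,0.042,-0.105],"rot":[0,0,0],"jaw":1},{"offset":[0,0.042,-0.105],"rot":[0,0,0],"jaw":1},{"offset":[0,0.042,-0.105],"rot":[0,0,0],"jaw":1},{"offset":[0,0.017,-0.05],"rot":[0,0,0],"jaw":1},{"offset":[0.05,0,0],"rot":[0,0,0],"jaw":1},{"offset":[0.05,0,0],"rot":[0,0,0],"jaw":1},{"offset":[0.03,0,0],"rot":[0,0,0],"jaw":1},{"offset":[0,0,0],"rot":[0,0,0],"jaw":1},{"offset":[0,0,0],"rot":[0,0,0],"jaw":1}]'
```

```text
clock: 13.5
eef_pos: [0.478, 0.3304, 0.0177]
orientation: [0.442, 0.552, -0.442, 0.552]
contact_force: [0.4, -0.1, -0.9]
width: 0.0236
```

```bash
python3 -m pendant '[{"offset":[0.01,0,0],"rot":[0,0,0],"jaw":1},{"offset":[0.008,0,0],"rot":[0,0,0],"jaw":1},{"offset":[0.006,0,0],"rot":[0,0,0],"jaw":1},{"offset":[0,0,0],"rot":[0,0,0],"jaw":1}]'; python3 -m pendant '[{"offset":[0,0,0],"rot":[0,0,0],"jaw":0.5},{"offset":[0,0,0],"rot":[0,0,0],"jaw":0},{"offset":[0,0,0],"rot":[0,0,0],"jaw":0},{"offset":[0,0,0],"rot":[0,0,0],"jaw":0},{"offset":[0,0,0],"rot":[0,0,0],"jaw":0},{"offset":[-0.05,0,0],"rot":[0,0,0],"jaw":0},{"offset":[-0.12,0,0],"rot":[0,0,0],"jaw":0},{"offset":[-0.12,0,0],"rot":[0,0,0],"jaw":0},{"offset":[-0.12,0,0],"rot":[0,0,0],"jaw":0},{"offset":[0,0,0],"rot":[0,0,0],"jaw":0},{"offset":[0,0,0],"rot":[0,0,0],"jaw":0}]'
python3 c.py pics/p7.png; python3 -c "
from h import *
cv2.imwrite('pics/s7.png',capture('side')[0])"
```

```text
clock: 14.0
eef_pos: [0.4775, 0.3308, 0.0077]
orientation: [0.441, 0.553, -0.442, 0.552]
contact_force: [0.1, 0.3, -0.5]
width: 0.0234
clock: 15.38
eef_pos: [0.4775, 0.3307, 0.1724]
orientation: [0.441, 0.552, -0.441, 0.552]
contact_force: [0.7, -0.5, -0.5]
width: 0.0882
-0.07 116 0.0727
-0.04 92 0.0709
-0.02 92 0.0692
0 89 0.0686
0.02 84 0.0666
0.05 78 0.0638
0.07 65 0.0625
```

View pics/s7.png

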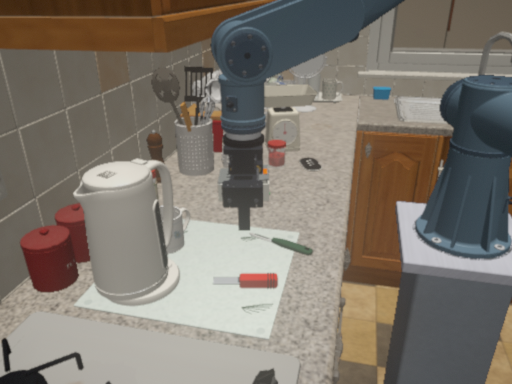

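The tool lies flat on the board at (245,281), and the gripper is clear above it. The mug at (175,230) and the jar at (277,152) are upright. The cover still measures as lifted.

```bash
python3 -c "
from station import *
print(finish_job())"
```

```text
the job is handed in; nothing more can be done
None
```

The box is open. I put the tool's blade about 20 mm into the notch and raised it about 11.5 mm until the cover snapped up. I then withdrew the blade and laid the tool back in its original spot on the glass board. I handed the job in at about 15.5 s of the 45 s allowed, and the hand-in reports no verdict.

**Cover:** after the tool was back on the board, its top measured about 73 mm high near the notch and 62.5 mm at the far end. That is about 11 mm of lift at the notch edge, unchanged from the reading just after the blade was withdrawn. Only the blade touched it.

**Forces:** the readings I took while prying reached about 4 N at most, well under the limits.

**Surroundings:** the last side picture shows the tool flat on the board, the mug and jam jar upright, and the open gripper clear above the tool. In that picture the arm hides most of the box, so the final cover check rests on the scene camera's depth readings.

No check failed. The camera estimates of the notch and end wall differed by about 2–4 mm, well within the room the notch leaves for the blade.

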